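Close the stamping die set and set its lock lever

ROBOT

A 7-joint arm with a two-finger parallel gripper is mounted at the origin on a cart in front of the work surface, level with it; the furniture and walls round the work are solid. World frame = base frame: x ahead of the robot, y to its left, z up, the work surface at z = 0. Lengths are in m, angles in rad, forces in N, time in s.
With the tool pointing down it reaches from about 0.4 to 0.85 m from the base axis. Payload 10.4 kg.
Tool frame: the origin (TCP) lies at the very end of the fingers, on their centre line; the grasp point (between the pads) lies 19 mm behind it; x points along the fingers, z is the direction in which the jaws open and shut, and the axes are right-handed (so a half turn about x gives the same grasp; the last joint's range is limited). The gripper opens to 85 mm and grips with 20 to 120 N. Pads are 22 mm wide; open, the fingers measure 114 mm over their backs; the gripper's body (76 mm by 85 mm) begins 54 mm behind the grasp point. The pads swing forward as they close: fully open they stand 13 mm farther back than shut.
Start: joints at [-1.131, 0.332, -0.065, 1.46, 0.022, 1.35, -0.088], TCP at [0.279, 0.559, 0.209] pointing down, gripper open.
Joint ranges: [-2.6, 2.6], [-0.5, 2.12], [-1.47, 1.34], [0.16, 2.42], [-1.27, 4.41], [0.06, 2.06], [-2.6, 2.6]. Speed limits (rad/s): [2.22, 2.22, 2.79, 2.79, 3.14, 3.14, 3.14].

INTERFACE

Orientations are given as a unit quaternion [x, y, z, w].
In Python, from workcell import telemetry, viewer, manip, spot_in, mark_of gives the robot as it stands. The module is installed in compiled form; this text tells all that it offers.
- The arm moves only by the shell command python3 -m crank 'ROWS' [FORCE]. ROWS is JSON, a list of rows, each a list of 3 entries, a list of its own where there are three numbers: the closure, from 0 (fully open) to 1 (shut), then the shift along the world's x, y, z in cm, then the turn, a rotation vector about the world's x, y, z in rad. A call has 1 to 12 rows; each row shifts and turns the commanded pose from where the row before left it; what a row does not reach is not made up. A row lasts 1/12 s, in which the tool goes at most 41.7 mm and 7.16 degrees, less where a joint would pass 70% of its speed; a pose out of reach is approached as far as the arm can. A call with a gripper value outside its range is refused whole. The fingers move at their own pace and stop on an object; FORCE is the grip in N (left out, the last holds). Time passes only in rows, so rows that do not move let the fingers close. It gives the time, the measured TCP pose, the force and the opening at its end, in the units of the state.
- telemetry.get_obs(): the state, without advancing time (a new reading comes with each control period).
- viewer.camera(name): name is "scene" or "side" or "wrist"; returns a dict with "frame" (400x640x3 uint8, red, green, blue), "intrinsics" (3x3 intrinsics, pixels), "cam_to_world" (4x4, takes a point from camera to world coordinates). Camera axes: x right, y up, looking along -z (the intrinsics and any distortion apply to the point x, -y, -z); pixel columns grow to the right and rows downward; lengths in m; the calibration is good to about 2 mm. A picture is of the moment at which its call begins. There is no depth.
- manip.hand_in(): hands the job in, once; it reports no verdict.
Trained networks look in a picture, given as the dict that the camera call returned (one of the last four; its "shot" number tells which), for a name from the list of things; names that differ only in an ending like _2 or _b are one class to them, and where a whole thing is asked for, a point or a joint stands for the part that bears it (a point fixed in the world has none). Each returns a list of dicts, best first, with "conf" (0 to 1); they miss things now and then, are a little off and sometimes report something else, mostly with a low value. They report only what shows in the picture. A call takes as long as a camera call.
- spot_in(thing, picture): "location" ([x, y, z] in m, in the coordinates of the camera as it stood for that picture, good to about 4 mm: the middle of the surface that is visible of it).
- mark_of(thing, picture): "location" ([x, y, z] in m, in the coordinates of the camera as it stood for that picture, good to about 4 mm: a listed point, or the origin of a listed thing).
The state is a dict: "clock": time; "joint_pos": joint angles; "joint_velocities": joint speeds; "tau": joint torques, N m; "position": TCP position; "ee_rot": TCP orientation; "ft_force": force on the tool from outside, world axes, zero at the start; "torque": the same for the moment, N m; "grip_width": opening from 0.0 (shut) to 1.0 (fully open).
Only numpy, scipy, OpenCV 4.12 (cv2) and the standard library are available. Lean on these libraries where they do the work, as an engineer would, in place of code of your own. Each camera call takes 0.05 s, during which the arm holds its last target. There are 200 camera calls.

TASK

Close the small stamping die set: pick up the loose top plate by its wooden grip, carry it over the two guide pins and lower it gently and level until it lies flat on the bed. Then swing the lock lever round until its pointer is exactly in line with the brass marker on the arc rail, without shifting the marker. Let go, and leave the other things on the bench where they are.

Things in the scene. Friction and masses are not known exactly. Their poses are not given: they have to be found in the camera images.
- plate_grip (a point): Mid height of the wooden grip (16 mm thick along x, 50 mm long along y, 40 mm high) on the loose aluminium top plate, 34 mm above the plate's underside, 20 mm below the grip's top. Plate 64 x 120 x 14 mm (x, y, z), about 0.3 kg; two 11 mm through holes on its y axis, 42 mm either side of centre. Starts flat on the bench, right of the die set.
- bed (a point): Centre of the top face of the fixed die set's steel bed (74 x 128 mm), 30 mm above the bench; z up, y through both guide pins, +y towards the lever's pivot. When home, the plate lies on this face, either way round: plate_grip 34 mm above this point, y axes parallel.
- pivot (a point): Point on the lock lever's upright hinge axis, 88 mm in +y from the bed's centre, 17 mm above the bed's face; axes as the bed's. At value q the arm points along (-sin q, cos q) in x, y. A 36 mm toe, along (-cos q, -sin q), swings over the seated plate's end, 4 mm clear above it; turned in early it blocks the plate.
- lever_knob (a point): Mid height of the upright black cylindrical knob (22 mm diameter, graspable from 18 mm below to 18 mm above this point) on the lever's arm, 78 mm from the pivot axis, 36 mm above the pivot point. Its y axis points along the arm. The arm is 13 mm wide, its top 27 mm below this point; it ends in a narrow pointer, tip 103 mm from the axis.
- lever (a joint): Angle of the lock lever (rad), 0 to 1.95, growing anticlockwise seen from above: at 0 the arm points along the bed's +y (away from the bed), at 1.57 along the bed's -x. Slight friction (about 1.5 N at the knob), no spring: it stays where it is left. Starts open, at 0 to 0.3.
- marker (a point): Centre of the top of the brass marker, a block 9 mm wide, 20 mm long radially and 18 mm high, clamped on the round steel arc rail 114 mm from the pivot axis; its top is 2 mm below the pivot point, lower than the lever's arm. Its y axis points away from the pivot, through a dark line on its top.
- mark (a joint): Angle of the brass marker about the lever's pivot (rad), with the same zero and direction as the lever: the lever's pointer is in line with it when both values are equal. Friction holds it; it is not to be moved. Starts between 1.2 and 1.75.
- wax: Bystander: round yellow cake of beeswax, 39 mm diameter, 13 mm high, near edge of the bench. Origin under its centre.
- thread: Bystander: spool of beige thread, 34 mm diameter, 45 mm high, standing at the near edge of the bench. Origin under its centre.
- iron_a: Bystander: steel pricking iron, 12 x 96 x 9 mm, lying behind the die set. Origin under its centre.
- press: The fixed die set itself; origin on the bench under the bed's centre, axes as the bed's. Its two guide pins stand 42 mm either side of the bed's centre along y; each is 9 mm thick up to 18 mm above the bed, then tapers to 3 mm at its tip, 28 mm above the bed.

How it is judged:
On the way:
1. the top plate is home on the bed over both pins, with the lever still open (under 0.6 rad) (horizontal distance between plate_grip and bed below 0.004 m and z of plate_grip in the frame of bed below 0.0365 m and angle between the y axis of plate_grip and the y axis of bed, either way round below 0.06 rad and angle between plate_grip's own z axis and vertical below 0.035 rad and value of joint lever below 0.6 rad), for 0.2 s.
At the end, for the whole second after the job is handed in: The plate lies home on the bed over both pins (centre within 4 mm, underside within 2.5 mm of the bed, long axis within 0.06 rad of the pins' line, tilt under 0.035 rad), and the lever is at rest within 0.07 rad (4 degrees) of the brass marker's angle (horizontal distance between plate_grip and bed below 0.004 m and z of plate_grip in the frame of bed below 0.0365 m and angle between the y axis of plate_grip and the y axis of bed, either way round below 0.06 rad and angle between plate_grip's own z axis and vertical below 0.035 rad and angle between the y axis of lever_knob and the y axis of marker, either way round below 0.07 rad and velocity of joint lever between -0.02 and 0.02 rad/s); the robot touches nothing.
It fails at once if the plate was dropped or banged onto the pins (faster than 0.4 m/s while over the bed within 40 mm of home) (horizontal distance between plate_grip and bed below 0.03 m and z of plate_grip in the frame of bed below 0.074 m and linear speed of top_plate above 0.4 m/s).
It fails at once if the brass marker was shifted by more than 5 mm (distance of marker from where it was at the start of the episode above 0.005 m).
It fails at once if a bystander was moved by more than 30 mm (distance of any of wax, thread, iron_a from where it was at the start of the episode above 0.03 m).
It also fails if it takes over 64 s, if anything falls off the work surface, if the arm or the gripper's body presses on something with over 40 N, if the wrist force passes 120 N, or if a joint passes its speed limit or range.

## Working session

There is one attempt and no reset: what is moved stays moved. The work goes in short steps, Python scripts to look and compute and a shell command to move; the robot and the scene stay as the last step left them, time stands still between calls to the robot, and variables do not carry over. Pictures are saved under pics/ and viewed, about 8 in all and at most 12, crops included, and the job is handed in when it is done.

```bash
mkdir -p pics; cat > h.py <<'E'
import numpy as np, cv2
from workcell import telemetry, viewer, manip, spot_in, mark_of
from scipy.spatial.transform import Rotation as R
def w(p,c): 
    M=np.array(c["cam_to_world"]); return M[:3,:3]@np.array(p)+M[:3,3]
def proj(P,c):
    M=np.array(c["cam_to_world"]); q=M[:3,:3].T@(np.array(P)-M[:3,3]); K=np.array(c["intrinsics"])
    v=K@np.array([q[0],-q[1],-q[2]]); return v[:2]/v[2]
def ray(uv,c):
    M=np.array(c["cam_to_world"]);d=np.linalg.inv(c["intrinsics"])@np.array([uv[0],uv[1],1.]);d=M[:3,:3]@np.array([d[0],-d[1],-d[2]]);return M[:3,3],d/np.linalg.norm(d)
def atz(uv,z,c):
    o,d=ray(uv,c);return o+d*(z-o[2])/d[2]
def tri(obs):
    A=0;b=0
    for uv,c in obs:
        o,d=ray(uv,c);P=np.eye(3)-np.outer(d,d);A=A+P;b=b+P@o
    return np.linalg.solve(A,b)
def save(c,n): cv2.imwrite(n,cv2.cvtColor(c["frame"],cv2.COLOR_RGB2BGR))
E
cat > a.py <<'E'
from h import *
np.set_printoptions(precision=4,suppress=True)
o=telemetry.get_obs();print(o["clock"],o["position"],o["ee_rot"],R.from_quat(o["ee_rot"]).as_matrix().tolist())
ims=[]
for n in("scene","side","wrist"):
    c=viewer.camera(n);save(c,f"pics/{n}0.png");ims.append(c["frame"])
    print(n,np.array(c["cam_to_world"])[:3,3],np.array(c["intrinsics"])[0])
    for t in("plate_grip","bed","pivot","lever_knob","marker","wax","thread","iron_a","press"):
        try:
            r=mark_of(t,c)[:1]
            for x in r: P=w(x["location"],c);print(" ",t,P,round(x["conf"],2),proj(P,c).round(0))
        except Exception as e: print(t,e)
E
python3 a.py
```

```text
0.0 [0.2788 0.5589 0.2085] [-0.3723  0.6018  0.3717  0.6009] [[-0.0005846380256280259, -0.8948207511967388, 0.4464252248989562], [-0.001277102486131776, 0.4464256052469535, 0.8948198410792709], [-0.9999990136033232, -4.698505940908815e-05, -0.0014037751904369955]]
scene [0.9599 0.415  0.7496] [464.3901   0.     327.6592]
  plate_grip [ 0.5425 -0.3408  0.0377] 0.67 [292. 156.]
  bed [ 0.6098 -0.1314  0.0289] 0.9 [316. 225.]
  pivot [ 0.6203 -0.0465  0.044 ] 0.78 [335. 249.]
  lever_knob [0.604  0.0311 0.0825] 0.97 [367. 260.]
  marker [ 0.5026 -0.0242  0.0435] 0.67 [389. 231.]
  wax [ 0.4274 -0.1852 -0.0008] 0.52 [369. 187.]
  thread [ 0.4198 -0.2607  0.0011] 0.59 [352. 168.]
  iron_a [ 0.7275 -0.2597 -0.0037] 0.62 [239. 220.]
  press [ 0.6031 -0.1317  0.0022] 0.79 [319. 232.]
side [0.1357 0.5546 0.5687] [492.6167   0.     323.9246]
  plate_grip [ 0.5393 -0.3449  0.0372] 0.7 [379. 172.]
  bed [ 0.6097 -0.1366  0.0334] 0.6 [302. 208.]
  pivot [ 0.6158 -0.0458  0.0459] 0.94 [273. 224.]
  lever_knob [0.6019 0.0308 0.0879] 0.65 [251. 229.]
  marker [ 0.6076 -0.132  -0.0008] 0.71 [302. 224.]
  wax [ 0.4282 -0.1913  0.0012] 0.74 [395. 234.]
  thread [ 0.4193 -0.2682  0.0001] 0.94 [414. 216.]
  iron_a [ 0.7336 -0.2581  0.0004] 0.66 [287. 182.]
  press [ 0.6142 -0.0458  0.0485] 0.71 [273. 224.]
wrist [0.2171 0.5909 0.3741] [303.6636   0.     317.6897]
```

View pics/scene0.png

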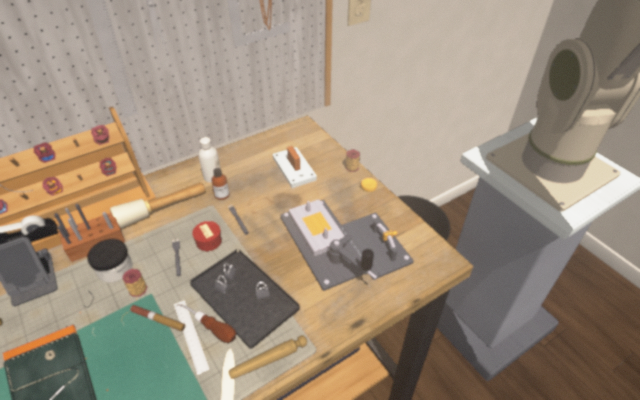

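View pics/side0.png

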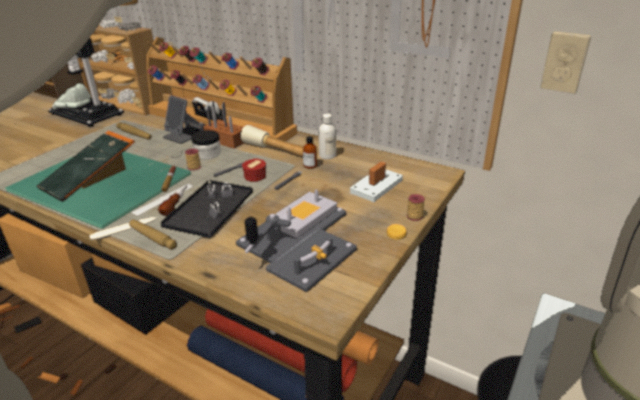

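The far views agree with each other, so I'm moving the wrist camera over the die set.

```bash
python3 -m crank '[[0,[1.4,-3.9,0],[0,0,-0.055]],[0,[1.4,-3.9,0],[0,0,-0.055]],[0,[1.4,-3.9,0],[0,0,-0.055]],[0,[1.4,-3.9,0],[0,0,-0.055]],[0,[1.4,-3.9,0],[0,0,-0.055]],[0,[1.4,-3.9,0],[0,0,-0.055]],[0,[1.4,-3.9,0],[0,0,-0.055]],[0,[1.4,-3.9,0],[0,0,-0.055]],[0,[1.4,-3.9,0],[0,0,-0.055]],[0,[1.4,-3.9,0],[0,0,-0.055]]]'
python3 -m crank '[[0,[1.4,-3.9,0],[0,0,-0.055]],[0,[1.4,-3.9,0],[0,0,-0.055]],[0,[1.4,-3.9,0],[0,0,-0.055]],[0,[1.4,-3.9,0],[0,0,-0.055]],[0,[1.4,-3.9,0],[0,0,-0.055]],[0,[1.4,-3.9,0],[0,0,-0.055]],[0,[1.4,-3.9,0],[0,0,-0.055]],[0,[1.4,-3.9,0],[0,0,-0.055]],[0,[0,0,0],[0,0,0]],[0,[0,0,0],[0,0,0]]]'
cat > b.py <<'E'
from h import *
import sys
np.set_printoptions(precision=4,suppress=True)
o=telemetry.get_obs();print(o["clock"],o["position"],R.from_quat(o["ee_rot"]).as_matrix().tolist())
c=viewer.camera("wrist");save(c,f"pics/{sys.argv[1]}.png")
import pickle;pickle.dump({k:c[k] for k in("intrinsics","cam_to_world")},open(f"pics/{sys.argv[1]}.pkl","wb"))
for t in sys.argv[2:]:
    for f in (mark_of,):
        for x in f(t,c)[:2]: P=w(x["location"],c);print(" ",t,P,round(x["conf"],2),proj(P,c).round(1))
E
python3 b.py w1 plate_grip bed pivot lever_knob marker wax thread iron_a
```

```text
clock: 2.33
position: [0.4193, 0.1673, 0.2097]
ee_rot: [-0.194, 0.68, 0.194, 0.68]
ft_force: [0.8, -1.1, 0.7]
grip_width: 1.0
clock: 3.17
position: [0.5309, -0.1454, 0.2091]
ee_rot: [-0.041, 0.706, 0.04, 0.706]
ft_force: [-1.2, 0.5, -0.4]
grip_width: 1.005
3.1667 [ 0.5309 -0.1454  0.2091] [[-0.0005352584334591404, -0.11311228453979659, 0.99358206736263], [-0.0013258498646382677, 0.9935814166680424, 0.11311149620645342], [-0.9999989778097506, -0.0012567967672540634, -0.00068179273974589]]
  bed [ 0.6064 -0.1343  0.0285] 0.8 [384.7 173.3]
  pivot [ 0.617  -0.0502  0.0468] 0.6 [412.8  97.4]
  marker [ 0.5085 -0.0213  0.0473] 0.8 [310.4  53.5]
  thread [ 0.4193 -0.2702  0.0003] 0.61 [225.6 252.4]
  iron_a [ 0.7305 -0.2603  0.0025] 0.86 [454.6 270.5]
```

View pics/w1.png

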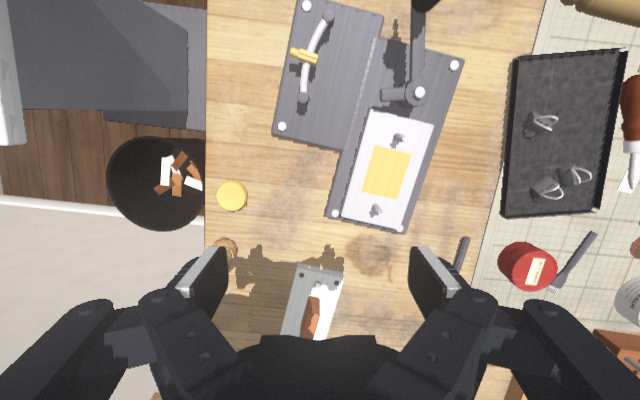

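The wrist view shows the whole die set: bed corners near (370,110), (433,125), (404,235), (342,218), pins near (398,139) and (376,210), pivot at (418,93), marker at (304,56). The plate is partly hidden at the bottom. Next I'll compute the geometry and check where the back wall stands.

```bash
cat > c.py <<'E'
from h import *
import pickle
np.set_printoptions(precision=4,suppress=True)
c=pickle.load(open("pics/w1.pkl","rb"))
im=cv2.imread("pics/w1.png")
Q=[(370,110),(433,125),(404,235),(342,218)]
P=np.array([atz(q,.03,c) for q in Q]);print(P,P.mean(0),[np.linalg.norm(P[i]-P[i-1]) for i in range(4)])
for q in((398,139),(376,210)):print("pin tip",atz(q,.058,c))
print("pivot",atz((418,93),.05,c),"mk",atz((304,56),.045,c))
for q in((298,264),(343,272)):print("plate",atz(q,.014,c))
s=viewer.camera("scene");print("back edge",atz((310,120),0,s),atz((328,105),0,s))
cr=cv2.resize(im[0:260,250:500],None,fx=3.2,fy=2.3*3.2/2.3,interpolation=cv2.INTER_CUBIC)[:600];
cv2.imwrite("pics/w1c.png",cv2.resize(im[0:250,260:480],None,fx=2.4,fy=2.4,interpolation=cv2.INTER_CUBIC))
E
python3 c.py
```

```text
[[ 0.5782 -0.0669  0.03  ]
 [ 0.6496 -0.0747  0.03  ]
 [ 0.6426 -0.2066  0.03  ]
 [ 0.5647 -0.1935  0.03  ]] [ 0.6088 -0.1355  0.03  ] [np.float64(0.12732220458319768), np.float64(0.07184254225604124), np.float64(0.13208460369284275), np.float64(0.07901523667285444)]
pin tip [ 0.6067 -0.0926  0.058 ]
pin tip [ 0.5969 -0.1706  0.058 ]
pivot [ 0.6204 -0.0457  0.05  ] mk [ 0.5024 -0.0238  0.045 ]
plate [ 0.518  -0.2688  0.014 ]
plate [ 0.5782 -0.2737  0.014 ]
back edge [ 0.3989 -0.4883  0.    ] [ 0.316  -0.5227  0.    ]
```

View pics/w1c.png

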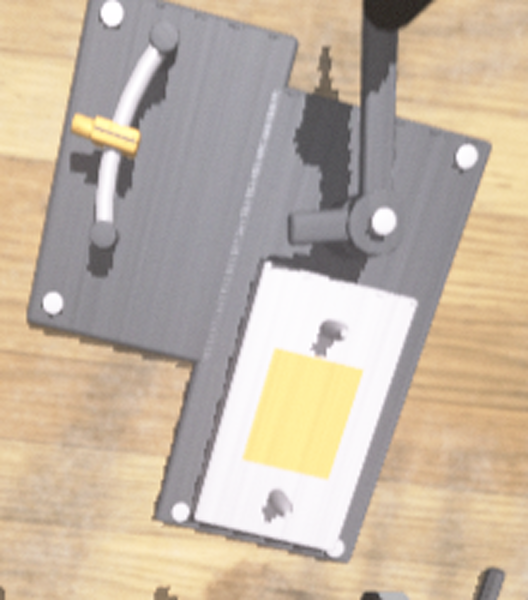

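```bash
python3 -m crank '[[0,[0.2,-3.5,0],[0,0,-0.038]],[0,[0.2,-3.5,0],[0,0,-0.038]],[0,[0.2,-3.5,0],[0,0,-0.038]],[0,[0.2,-3.5,0],[0,0,-0.038]],[0,[0.2,-3.0,0],[0,0,-0.038]],[0,[0,0,0],[0,0,0]],[0,[0,0,0],[0,0,0]]]'
python3 b.py w2 plate_grip bed pivot thread iron_a wax
python3 - <<'E'
from h import *
cv2.imwrite("pics/w2c.png",cv2.imread("pics/w2.png"))
E
```

```text
clock: 4.25
position: [0.5402, -0.3147, 0.209]
ee_rot: [0.026, 0.707, -0.027, 0.706]
ft_force: [-0.1, 0.2, -0.1]
grip_width: 1.0
4.25 [ 0.5402 -0.3147  0.209 ] [[-0.0008357688857412171, 0.07518869168736768, 0.9971689737114326], [-0.0008879979507426666, 0.9971688730210423, -0.07518942836319543], [-0.9999992564747282, -0.0009483249899625429, -0.0007666353137632531]]
  plate_grip [ 0.5416 -0.336   0.0352] 0.76 [321.3 194.4]
  thread [ 0.4206 -0.2691  0.0023] 0.89 [217.2 141.2]
  iron_a [ 0.7287 -0.2616  0.0008] 0.91 [474.3 114.9]
  wax [ 0.424  -0.1849  0.0009] 0.73 [208.4  66. ]
  wax [ 0.5415 -0.3339  0.0367] 0.38 [321.1 193. ]
```

View pics/w2.png

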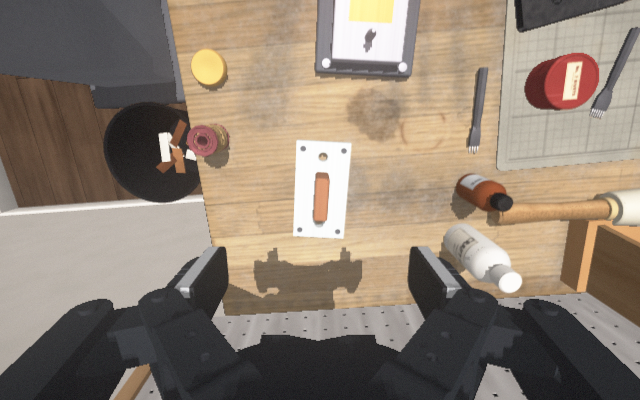

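Plate corners are at about (298,140), (351,142), (344,239), (294,237), with the grip at about (321,197). The white and amber bottles to the right are clear of the fingers. I'll refine by segmentation.

```bash
cat > d.py <<'E'
from h import *
import pickle
np.set_printoptions(precision=4,suppress=True)
c=pickle.load(open("pics/w2.pkl","rb"));im=cv2.imread("pics/w2.png")
hsv=cv2.cvtColor(im,cv2.COLOR_BGR2HSV)
def rect(mask,z,lab):
    mask=cv2.morphologyEx(mask.astype(np.uint8),cv2.MORPH_OPEN,np.ones((3,3)))
    cs,_=cv2.findContours(mask,cv2.RETR_EXTERNAL,cv2.CHAIN_APPROX_NONE);k=max(cs,key=cv2.contourArea)
    pts=np.array([atz(p[0],z,c)[:2] for p in k])
    r=cv2.minAreaRect((pts*1000).astype(np.float32));print(lab,r,len(k))
m=np.zeros(im.shape[:2],bool);m[130:245,285:360]=1
rect(m&(hsv[...,1]<50)&(hsv[...,2]>190),.014,"plate")
g=m&(hsv[...,1]>120)&(hsv[...,0]<14);g[:165]=0
print("grip px",[ (a.min(),a.max()) for a in np.where(g)])
rect(g,.054,"grip")
w1=pickle.load(open("pics/w1.pkl","rb"))
print("tri corner",tri([((298,140),c),((298,264),w1)]),tri([((351,142),c),((343,272),w1)]))
# grip top corners: from w2 far/near ends
print("grip top mid",atz((321.5,173),.054,c),atz((320,221),.034,c))
E
python3 d.py
```

```text
plate ((543.671630859375, -337.6033935546875), (122.40926361083984, 70.68952178955078), 82.50606536865234) 300
grip px [(np.int64(190), np.int64(219)), (np.int64(316), np.int64(325))]Traceback (most recent call last):
  File "d.py", line 15, in <module>
    rect(g,.054,"grip")
    ~~~~^^^^^^^^^^^^^^^
  File "d.py", line 8, in rect
    cs,_=cv2.findContours(mask,cv2.RETR_EXTERNAL,cv2.CHAIN_APPROX_NONE);k=max(cs,key=cv2.contourArea)
                                                                          ~~~^^^^^^^^^^^^^^^^^^^^^^^^
ValueError: max() iterable argument is empty
```

```bash
python3 -m crank '[[0,[0.15,-1.15,-2.5],[0,0,-0.028]],[0,[0.15,-1.15,-3],[0,0,-0.027]],[0,[0,0,-3.5],[0,0,0]],[0,[0,0,-3.5],[0,0,0]],[0,[0,0,-3],[0,0,0]],[0,[0,0,-2],[0,0,0]],[0,[0,0,-1.2],[0,0,0]],[0,[0,0,0],[0,0,0]],[0.4,[0,0,0],[0,0,0]],[0.6,[0,0,0],[0,0,0]]]' 40
python3 -m crank '[[0.8,[0,0,0],[0,0,0]],[1,[0,0,0],[0,0,0]],[1,[0,0,0],[0,0,0]],[1,[0,0,0],[0,0,0]],[1,[0,0,0],[0,0,0]],[1,[0,0,0],[0,0,0]]]' 40
python3 b.py w3
```

```text
clock: 5.43
position: [0.545, -0.3363, 0.0241]
ee_rot: [0.044, 0.705, -0.045, 0.707]
ft_force: [0.3, 0.0, 0.5]
grip_width: 0.746
clock: 5.93
position: [0.5441, -0.3358, 0.0228]
ee_rot: [0.045, 0.706, -0.045, 0.706]
ft_force: [-3.2, 1.2, 5.5]
grip_width: 0.171
5.9333 [ 0.5441 -0.3358  0.0228] [[0.0004503990465244967, 0.1267532115713935, 0.9919341815347611], [2.540916931206838e-05, 0.9919342803755069, -0.12675323573897235], [-0.9999998982475313, 8.229376008576927e-05, 0.0004435455602824212]]
```

```bash
python3 -m crank '[[1,[0,0,0.5],[0,0,0]],[1,[0,0,1.5],[0,0,0]],[1,[0,0,2.5],[0,0,0]],[1,[0,0,2.5],[0,0,0]],[1,[0.8,1.2,2.5],[0,0,0]],[1,[1.2,2,1.5],[0,0,0.015]],[1,[1.5,2.3,0],[0,0,0.015]],[1,[1.2,2,0],[0,0,0.015]],[1,[0.8,1,0],[0,0,0]],[1,[0,0,0],[0,0,0]],[1,[0,0,0],[0,0,0]]]' 60
python3 b.py w4 plate_grip bed pivot marker lever_knob
python3 -c "
import cv2;im=cv2.imread('pics/w4.png');cv2.imwrite('pics/w4c.png',cv2.resize(im[0:330,180:560],None,fx=1.8,fy=1.8,interpolation=cv2.INTER_CUBIC))"
```

```text
clock: 6.9
position: [0.5989, -0.2503, 0.1318]
ee_rot: [0.029, 0.707, -0.029, 0.706]
ft_force: [0.4, -1.0, -3.2]
grip_width: 0.163
6.9 [ 0.5989 -0.2503  0.1318] [[-0.0010863867626654256, 0.08109348323456866, 0.996705907848793], [-0.00017563414387420512, 0.996706465177422, -0.08109372001688021], [-0.9999993944580414, -0.000263154732781018, -0.0010685659255301183]]
  plate_grip [ 0.5973 -0.2501  0.1489] 0.57 [316.2 249. ]
  bed [ 0.6032 -0.1358  0.0299] 0.91 [312.8  55. ]
  pivot [ 0.4167 -0.2692  0.0033] 0.2 [142.8 217.6]
  lever_knob [ 0.423  -0.1853  0.0019] 0.61 [129.3 133.5]
```

View pics/w4c.png

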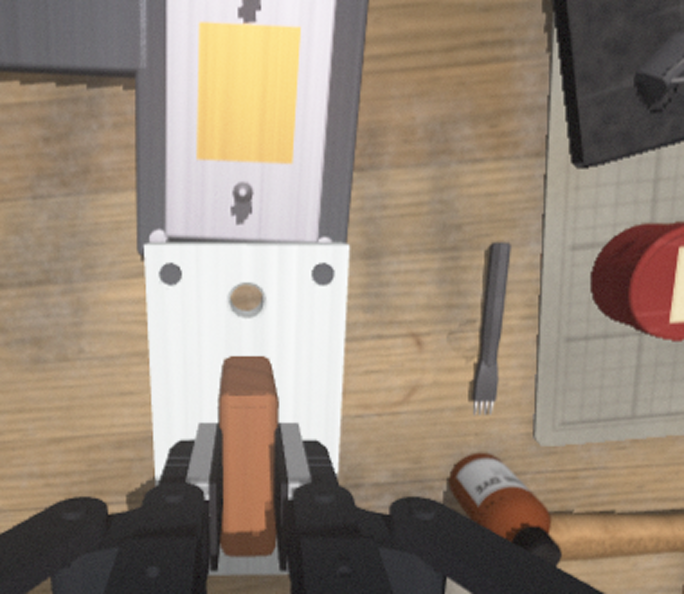

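The plate is held straight. Its front hole is at full-frame pixel (316.7,166.1) and the near pin's tip at (315,104.4), so the next step is to work out the alignment.

```bash
cat > e.py <<'E'
from h import *
import pickle
np.set_printoptions(precision=4,suppress=True)
L=lambda n:pickle.load(open(f"pics/{n}.pkl","rb"))
c=L("w4");a=L("w1")
F=lambda u,v:(180+u/1.8,v/1.8)
print("tilt cam",np.array(c["cam_to_world"]))
hole=atz(F(246,299),.123,c);print("hole",hole)
print("grip top ends",atz(F(247,358),.163,c),atz(F(247,550),.163,c))
pc=[atz(F(145,244),.123,c),atz(F(349,244),.123,c)];print("plate corners",pc,np.linalg.norm(pc[0]-pc[1]))
print("near pin tip",atz(F(243,188),.058,c),"base",atz(F(242,199),.03,c))
y=[atz(F(*q),.03,c) for q in((200,23),(300,27),(293,163),(197,160))];print("yellow",np.array(y),np.mean(y,0))
y1=[atz((260+u/2.4,v/2.4),.03,a) for u,v in((273,349),(362,370),(332,479),(243,459))];print("yellow w1",np.array(y1),np.mean(y1,0))
e=[atz(F(*q),.03,c) for q in((166,237),(319,241),(336,0),(168,0))];print("edges",np.array(e))
print("tri near tip",tri([(F(243,188),c),((260+286/2.4,497/2.4),a)]))
for u,v in((340,326),(286,497)):print("w1 tip",atz((260+u/2.4,v/2.4),.058,a))
E
python3 e.py
```

```text
tilt cam [[ 0.9967  0.0773  0.0239  0.604 ]
 [-0.0809  0.9596  0.2693 -0.181 ]
 [-0.0021 -0.2704  0.9628  0.2966]
 [ 0.      0.      0.      1.    ]]
hole [ 0.6007 -0.2103  0.123 ]
grip top ends [ 0.6004 -0.2187  0.163 ] [ 0.5959 -0.2747  0.163 ]
plate corners [array([ 0.5707, -0.1906,  0.123 ]), array([ 0.6341, -0.1957,  0.123 ])] 0.0636017492755666
near pin tip [ 0.602  -0.1747  0.058 ] base [ 0.6009 -0.1788  0.03  ]
yellow [[ 0.5889 -0.1045  0.03  ]
 [ 0.6319 -0.1095  0.03  ]
 [ 0.6256 -0.1648  0.03  ]
 [ 0.5817 -0.1599  0.03  ]] [ 0.607  -0.1347  0.03  ]
yellow w1 [[ 0.5884 -0.1041  0.03  ]
 [ 0.6316 -0.109   0.03  ]
 [ 0.6275 -0.1632  0.03  ]
 [ 0.5826 -0.1582  0.03  ]] [ 0.6075 -0.1336  0.03  ]
edges [[ 0.5632 -0.1932  0.03  ]
 [ 0.6359 -0.201   0.03  ]
 [ 0.6478 -0.1005  0.03  ]
 [ 0.5761 -0.0947  0.03  ]]
tri near tip [ 0.6031 -0.1732  0.0395]
w1 tip [ 0.6098 -0.089   0.058 ]
w1 tip [ 0.5998 -0.1669  0.058 ]
```

Bed yaw comes out at about -0.113 with its centre near (0.607,-0.134). The plate centre sits (-1.4,-2) mm from the TCP, so I'll hover over the pins and look again.

```bash
python3 -m crank '[[1,[0.1,1.4,0],[0,0,-0.008]],[1,[0.2,2.4,0],[0,0,-0.008]],[1,[0.2,2.6,0],[0,0,-0.008]],[1,[0.2,2.6,0],[0,0,-0.008]],[1,[0.15,1.9,0],[0,0,0]],[1,[0.1,0.95,-0.5],[0,0,0]],[1,[0,0,-1.5],[0,0,0]],[1,[0,0,-1.5],[0,0,0]],[1,[0,0,0],[0,0,0]],[1,[0,0,0],[0,0,0]]]'
python3 b.py w5 pivot marker lever_knob
python3 -c "
import cv2;im=cv2.imread('pics/w5.png');cv2.imwrite('pics/w5c.png',cv2.resize(im[0:300,190:500],None,fx=2,fy=2,interpolation=cv2.INTER_CUBIC))"
```

```text
clock: 8.03
position: [0.6077, -0.1333, 0.0968]
ee_rot: [0.041, 0.706, -0.041, 0.705]
ft_force: [-0.2, 0.1, -2.8]
grip_width: 0.163
8.0333 [ 0.6077 -0.1333  0.0968] [[-0.0015962069983966876, 0.11516146663114762, 0.9933455031994566], [-0.0004713895188831821, 0.9933465716459533, -0.11516234797516314], [-0.9999986149566108, -0.000652075604627711, -0.0015313008411454443]]
  pivot [ 0.6166 -0.0498  0.0499] 0.92 [318.1  90. ]
  pivot [ 0.605  -0.1315  0.1122] 0.32 [313.9 245.2]
  marker [ 0.5064 -0.0221  0.0438] 0.57 [148.9  67.1]
  lever_knob [ 0.5055 -0.025   0.0441] 0.58 [148.4  72. ]
```

View pics/w5c.png

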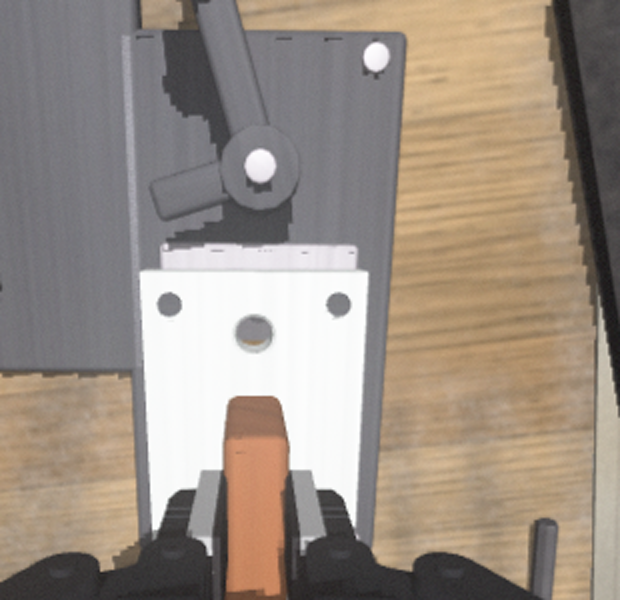

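The far hole (crop (254,333)) shows grey pin through it. I'll zoom in and compute from the edges.

```bash
cat > f.py <<'E'
from h import *
import pickle
np.set_printoptions(precision=4,suppress=True)
c=pickle.load(open("pics/w5.pkl","rb"))
F=lambda u,v:(190+u/2,v/2)
zt=.0968-.0228+.014
b=[atz(F(161,246),.03,c),atz(F(357,246),.03,c)];p=[atz(F(139,270),zt,c),atz(F(368,271),zt,c)]
print("cam",np.array(c["cam_to_world"])[:3,3])
h=atz(F(254,333),zt,c);print("hole",h,"bed edge",b,np.subtract(*b[::-1]),"plate",p)
psi=-.113;yd=np.array([-np.sin(psi),np.cos(psi),0])
print("bed ctr",np.mean(b,0)-.064*yd,"plate ctr",np.mean(p,0)-.06*yd,h-.042*yd)
bc=np.array([.607,-.134,0])
t=bc+.042*yd;print("expected pin tip px crop",(proj(t+[0,0,.058],c)-[190,0])*2,"shoulder",(proj(t+[0,0,.048],c)-[190,0])*2)
im=cv2.imread("pics/w5.png")[150:184,300:334];cv2.imwrite("pics/w5h.png",cv2.resize(im,None,fx=15,fy=15,interpolation=cv2.INTER_NEAREST))
E
python3 f.py
```

```text
cam [ 0.6152 -0.0641  0.2615]
hole [ 0.6109 -0.0936  0.088 ] bed edge [array([ 0.579 , -0.0673,  0.03  ]), array([ 0.6511, -0.0756,  0.03  ])] [ 0.0721 -0.0083  0.    ] plate [array([ 0.5809, -0.0722,  0.088 ]), array([ 0.6447, -0.0799,  0.088 ])]
bed ctr [ 0.6079 -0.135   0.03  ] plate ctr [ 0.6061 -0.1357  0.088 ] [ 0.6062 -0.1354  0.088 ]
expected pin tip px crop [256.3356 313.4585] shoulder [256.3673 309.491 ]
```

View pics/w5h.png

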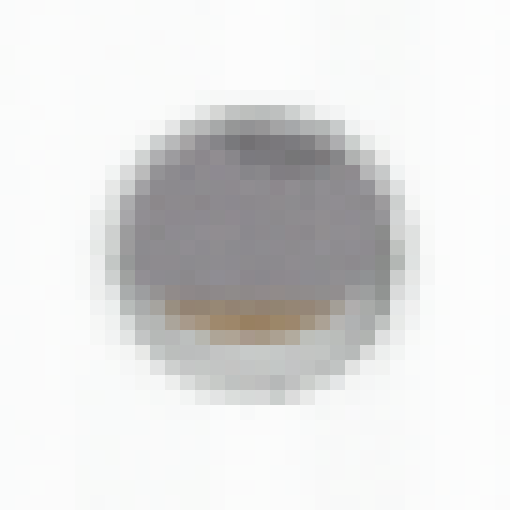

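```bash
python3 -m crank '[[1,[0.15,0.1,0],[0,0,0]],[1,[0,0,-0.5],[0,0,0]],[1,[0,0,-0.6],[0,0,0]],[1,[0,0,-0.4],[0,0,0]],[1,[0,0,-0.3],[0,0,0]],[1,[0,0,-0.3],[0,0,0]],[1,[0,0,0],[0,0,0]]]'
python3 b.py w6
python3 -c "
import cv2;im=cv2.imread('pics/w6.png');cv2.imwrite('pics/w6c.png',cv2.resize(im[100:220,250:390],None,fx=4,fy=4,interpolation=cv2.INTER_CUBIC))"
```

```text
clock: 8.82
position: [0.6096, -0.1312, 0.0755]
ee_rot: [0.04, 0.706, -0.04, 0.706]
ft_force: [-1.0, -0.9, -3.4]
grip_width: 0.158
8.8167 [ 0.6096 -0.1312  0.0755] [[-0.0010977960328700798, 0.11380630868614378, 0.9935023497441287], [1.8159596129149747e-05, 0.9935029505123708, -0.11380635743860364], [-0.9999993972568684, -0.00010689456628677763, -0.0010927302743198863]]
```

View pics/w6c.png

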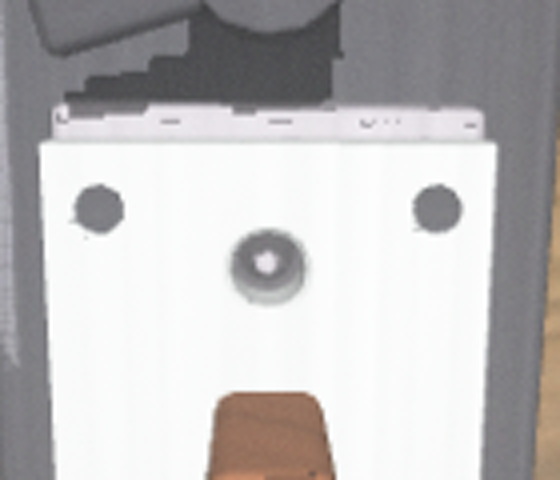

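The far pin's tip (crop (265,262)) is visible inside the hole (centre (268,266)), less than 1 mm off. I'll nudge it and lower slowly.

```bash
python3 -m crank '[[1,[-0.04,-0.06,-0.1],[0,0,0]],[1,[0,0,-0.3],[0,0,0]],[1,[0,0,-0.3],[0,0,0]],[1,[0,0,-0.3],[0,0,0]],[1,[0,0,-0.2],[0,0,0]],[1,[0,0,0],[0,0,0]]]'

```

```text
clock: 9.37
position: [0.6093, -0.1317, 0.0637]
ee_rot: [0.04, 0.706, -0.04, 0.706]
ft_force: [-0.1, 0.9, -3.1]
grip_width: 0.164
```

```bash
python3 -m crank '[[1,[0,0,-0.3],[0,0,0]],[1,[0,0,-0.3],[0,0,0]],[1,[0,0,-0.2],[0,0,0]],[1,[0,0,0],[0,0,0]]]'
python3 -m crank '[[1,[0,0,-0.15],[0,0,0]],[1,[0,0,-0.1],[0,0,0]],[1,[0,0,0],[0,0,0]],[1,[0,0,0],[0,0,0]]]'

```

```text
clock: 9.7
position: [0.6094, -0.1318, 0.0557]
ee_rot: [0.04, 0.706, -0.04, 0.706]
ft_force: [-0.3, -0.1, -3.1]
grip_width: 0.161
clock: 10.03
position: [0.6096, -0.1318, 0.0538]
ee_rot: [0.04, 0.706, -0.04, 0.706]
ft_force: [-0.5, -0.3, -3.7]
grip_width: 0.164
```

```bash
python3 -m crank '[[1,[0,0,-0.1],[0,0,0]],[1,[0,0,0],[0,0,0]],[1,[0,0,0],[0,0,0]]]'
python3 -m crank '[[1,[0,0,-0.1],[0,0,0]],[1,[0,0,0],[0,0,0]],[1,[0,0,0],[0,0,0]]]'

```

```text
clock: 10.28
position: [0.6095, -0.1318, 0.0531]
ee_rot: [0.04, 0.706, -0.04, 0.706]
ft_force: [-3.9, 1.1, 2.2]
grip_width: 0.167
clock: 10.53
position: [0.6095, -0.1318, 0.053]
ee_rot: [0.041, 0.706, -0.04, 0.706]
ft_force: [-8.3, 2.9, 12.0]
grip_width: 0.161
```

It touched down level at TCP z 0.053, which puts the underside at about 0.030. Now release and rise.

```bash
python3 -m crank '[[1,[0,0,0.1],[0,0,0]],[0.7,[0,0,0],[0,0,0]],[0.5,[0,0,0],[0,0,0]],[0.3,[0,0,0],[0,0,0]],[0,[0,0,0],[0,0,0]],[0,[0,0,0],[0,0,0]],[0,[0,0,0],[0,0,0]],[0,[0,0,1],[0,0,0]],[0,[0,0,2],[0,0,0]],[0,[0,0,4],[0,0,0]],[0,[0,0,4],[0,0,0]],[0,[0,0,4],[0,0,0]]]'
python3 -m crank '[[0,[-1,2,0],[0,0,0]],[0,[-1,2,0],[0,0,0]],[0,[0,0,0],[0,0,0]],[0,[0,0,0],[0,0,0]]]'
python3 b.py w7 plate_grip pivot marker lever_knob bed
python3 -c "
import cv2;im=cv2.imread('pics/w7.png');cv2.imwrite('pics/w7c.png',cv2.resize(im[0:300,120:500],None,fx=2,fy=2,interpolation=cv2.INTER_CUBIC))"
```

```text
clock: 11.53
position: [0.6091, -0.1321, 0.2053]
ee_rot: [0.04, 0.706, -0.041, 0.706]
ft_force: [1.5, 0.1, 0.1]
grip_width: 1.0
clock: 11.87
position: [0.5896, -0.0906, 0.2038]
ee_rot: [0.04, 0.706, -0.039, 0.706]
ft_force: [-0.5, -0.4, 1.1]
grip_width: 1.0
11.8667 [ 0.5896 -0.0906  0.2038] [[0.0010628700584925932, 0.11171969453095959, 0.993739191217267], [0.0009528048243324719, 0.9937391883107167, -0.11172071329222957], [-0.9999989812345839, 0.0010655840965918123, 0.0009497685652840593]]
  plate_grip [ 0.6107 -0.1309  0.0687] 0.64 [342.9 219.5]
  pivot [ 0.6168 -0.048   0.049 ] 0.6 [340.1 137.3]
  marker [ 0.5042 -0.0224  0.0445] 0.78 [229.4 124.4]
  marker [ 0.4236 -0.1858  0.0001] 0.27 [202.4 255.7]
  lever_knob [0.6064 0.0264 0.0862] 0.76 [323.   53.8]
```

View pics/w7c.png

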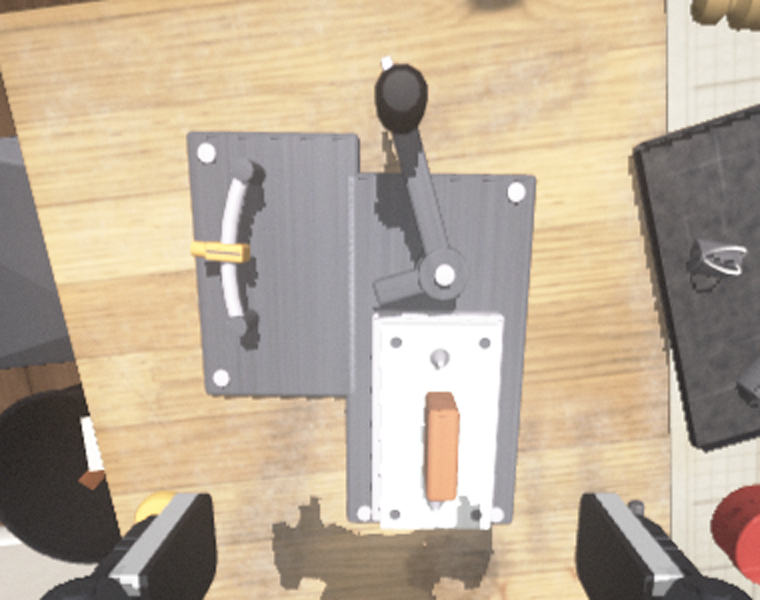

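```bash
cat > g.py <<'E'
from h import *
import pickle
np.set_printoptions(precision=4,suppress=True)
c=pickle.load(open("pics/w7.pkl","rb"));a=pickle.load(open("pics/w1.pkl","rb"))
F=lambda u,v:(120+u/2,v/2);G=lambda u,v:(260+u/2.4,v/2.4)
ang=lambda d:np.arctan2(-d[0],d[1])
pv=atz(F(444,275),.055,c);print("pivot cap .055",pv, "w1",atz(G(383,221),.055,a),"tri",tri([(F(444,275),c),(G(383,221),a)]))
pv=np.array([.618,-.0466,0])
l=[atz(F(u,v),.045,c) for u,v in((205,251),(247,252))];print("line",l,ang(l[0]-l[1]))
m=np.mean([atz(F(u,v),.045,c) for u,v in((205,251),(247,252))],0);print("mk",m,ang(m-pv),np.linalg.norm((m-pv)[:2]))
l=[atz(G(u,v),.045,a) for u,v in((91,127),(137,138))];m=np.mean(l,0);print("w1 mk",l,m,ang(m-pv),ang(l[0]-l[1]),np.linalg.norm((m-pv)[:2]))
k=atz(F(401,93),.101,c);print("knob top",k,ang(k-pv),np.linalg.norm((k-pv)[:2]))
for q in(1.30,1.36,1.42):print(q,"knob",pv[:2]+.078*np.array([-np.sin(q),np.cos(q)]))
E
python3 g.py
python3 -c "
import cv2;im=cv2.imread('pics/w7.png');cv2.imwrite('pics/w7m.png',cv2.resize(im[90:160,205:305],None,fx=7,fy=7,interpolation=cv2.INTER_CUBIC))"
```

```text
pivot cap .055 [ 0.6183 -0.0478  0.055 ] w1 [ 0.6203 -0.0451  0.055 ] tri [ 0.6173 -0.0466  0.0658]
line [array([ 0.497 , -0.0227,  0.045 ]), array([ 0.5185, -0.0256,  0.045 ])] 1.4358462474934224
mk [ 0.5077 -0.0241  0.045 ] 1.3697561069341764 0.11252282916383534
w1 mk [array([ 0.4961, -0.0217,  0.045 ]), array([ 0.5154, -0.0237,  0.045 ])] [ 0.5058 -0.0227  0.045 ] 1.360961155280871 1.467737827991154 0.1147565970880951
knob top [0.6044 0.0295 0.101 ] 0.17622111633010606 0.07730702212368082
1.3 knob [ 0.5428 -0.0257]
1.36 knob [ 0.5417 -0.0303]
1.42 knob [ 0.5409 -0.0349]
```

View pics/w7m.png

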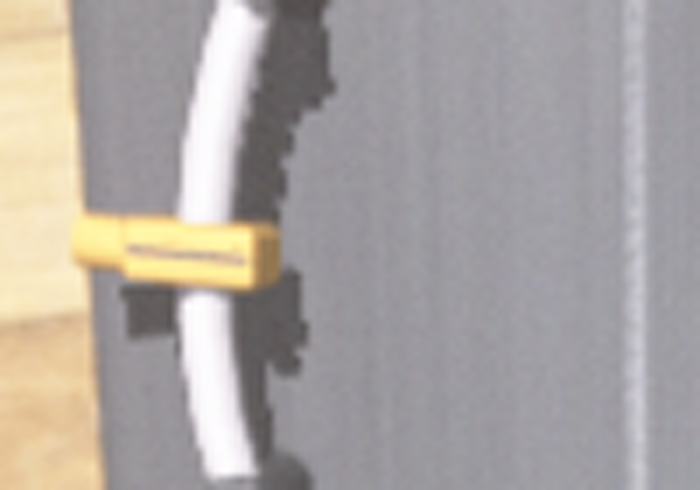

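The marker bearing is about 1.363 rad and the lever about 0.176 rad in world axes, both measured from the pivot at (0.618,-0.047). The plate is on both pins. Next: grasp the knob.

```bash
python3 -m crank '[[0,[0.37,3.0,0],[0,0,0.072]],[0,[0.37,3.0,0],[0,0,0.072]],[0,[0.37,3.0,0],[0,0,0.072]],[0,[0.37,3.05,-1],[0,0,0.072]],[0,[0,0,-3],[0,0,0]],[0,[0,0,-3],[0,0,0]],[0,[0,0,-3],[0,0,0]],[0,[0,0,-2.3],[0,0,0]],[0,[0,0,-1.2],[0,0,0]],[0,[0,0,0],[0,0,0]],[0,[0,0,0],[0,0,0]]]' 20
python3 b.py w8 lever_knob
```

```text
clock: 13.08
position: [0.6047, 0.0282, 0.0683]
ee_rot: [-0.061, 0.704, 0.061, 0.704]
ft_force: [1.1, -0.2, 1.2]
grip_width: 1.0
13.0833 [0.6047 0.0282 0.0683] [[-4.6520679934880516e-05, -0.1725741931201345, 0.98499652065617], [-0.00039684814490358045, 0.9849964473452344, 0.17257416153299643], [-0.999999920173685, -0.0003828657746251657, -0.00011430845286181102]]
  lever_knob [0.6083 0.0267 0.0858] 0.6 [325.  253.4]
```

```bash
python3 -m crank '[[0.4,[0,0.1,0],[0,0,0]],[0.6,[0,0,0],[0,0,0]],[0.8,[0,0,0],[0,0,0]],[1,[0,0,0],[0,0,0]],[1,[0,0,0],[0,0,0]],[1,[0,0,0],[0,0,0]],[1,[0,0,0],[0,0,0]],[1,[0,0,0],[0,0,0]]]' 25
python3 - <<'E'
import numpy as np
pv=np.array([.618,-.0466]);p=lambda q:pv+.078*np.array([-np.sin(q),np.cos(q)])
q=np.linspace(.176,1.303,15)
print(np.diff([p(x)*100 for x in q],axis=0).round(2).tolist(),q[1]-q[0])
E
```

```text
clock: 13.85
position: [0.6046, 0.0298, 0.0681]
ee_rot: [-0.061, 0.704, 0.062, 0.705]
ft_force: [-1.7, 0.7, 4.2]
grip_width: 0.238
[[-0.61, -0.13], [-0.6, -0.18], [-0.58, -0.23], [-0.56, -0.28], [-0.54, -0.32], [-0.51, -0.36], [-0.48, -0.4], [-0.45, -0.44], [-0.41, -0.48], [-0.37, -0.51], [-0.33, -0.54], [-0.28, -0.56], [-0.24, -0.58], [-0.19, -0.6]] 0.08050000000000002
```

```bash
python3 -m crank '[[1,[-0.61,-0.13,0],[0,0,0.08]],[1,[-0.6,-0.18,0],[0,0,0.08]],[1,[-0.58,-0.23,0],[0,0,0.08]],[1,[-0.56,-0.28,0],[0,0,0.08]],[1,[-0.54,-0.32,0],[0,0,0.08]],[1,[0,0,0],[0,0,0]]]'
python3 -m crank '[[1,[-0.51,-0.36,0],[0,0,0.08]],[1,[-0.48,-0.4,0],[0,0,0.08]],[1,[-0.45,-0.44,0],[0,0,0.08]],[1,[-0.41,-0.48,0],[0,0,0.08]],[1,[-0.37,-0.51,0],[0,0,0.08]],[1,[0,0,0],[0,0,0]]]'
python3 -m crank '[[1,[-0.33,-0.54,0],[0,0,0.08]],[1,[-0.28,-0.56,0],[0,0,0.08]],[1,[-0.24,-0.58,0],[0,0,0.08]],[1,[-0.19,-0.6,0],[0,0,0.08]],[1,[0,0,0],[0,0,0]],[1,[0,0,0],[0,0,0]]]'
python3 b.py w9 lever_knob marker
python3 -c "
import cv2;im=cv2.imread('pics/w9.png');cv2.imwrite('pics/w9c.png',cv2.resize(im[60:260,200:440],None,fx=3,fy=3,interpolation=cv2.INTER_CUBIC))"
```

```text
clock: 14.35
position: [0.5751, 0.0178, 0.0682]
ee_rot: [-0.201, 0.678, 0.201, 0.678]
ft_force: [-0.4, 0.2, 3.5]
grip_width: 0.242
clock: 14.85
position: [0.5531, -0.0042, 0.0681]
ee_rot: [-0.331, 0.625, 0.331, 0.625]
ft_force: [-1.9, 0.9, 4.5]
grip_width: 0.236
clock: 15.35
position: [0.5429, -0.0265, 0.0681]
ee_rot: [-0.425, 0.565, 0.425, 0.565]
ft_force: [-2.8, -0.7, 6.5]
grip_width: 0.24
15.35 [ 0.5429 -0.0265  0.0681] [[-0.0005412968560756792, -0.9605659141257521, 0.2780518505917046], [0.00032132862562944675, 0.2780517098966155, 0.9605660536222809], [-0.9999998018727942, 0.0006092974038831023, 0.0001581488086190297]]
  lever_knob [ 0.5478 -0.0253  0.0837] 0.83 [320.7 255.4]
  marker [ 0.5083 -0.0215  0.0442] 0.78 [308.6 170.7]
```

View pics/w9c.png

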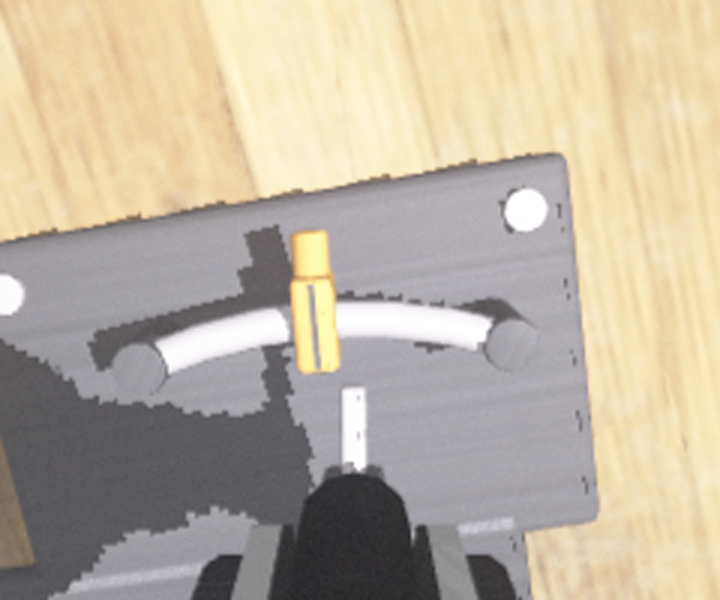

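Twelve pictures have now been viewed, so from here I use numbers only. The pointer runs (317.7,190) to (318,216.7), and the marker line (303.7,155) to (306.3,182.7).

```bash
cat > k.py <<'E'
from h import *
import pickle
np.set_printoptions(precision=4,suppress=True)
c=pickle.load(open("pics/w9.pkl","rb"));ang=lambda d:np.arctan2(-d[0],d[1])
for pv in(np.array([.618,-.0466,0]),):
  for z in(.047,.051,.055):
    t=atz((317.7,190),z,c);b=atz((318,216.7),z,c);print("ptr",z,t,ang(t-pv),ang(b-pv),"dir",ang(t-b),np.linalg.norm((t-pv)[:2]))
  n=atz((306.3,182.7),.045,c);f=atz((303.7,155),.045,c);m=(n+f)/2;print("mk",m,ang(m-pv),"dir",ang(f-n),np.linalg.norm((m-pv)[:2]))
im=cv2.imread("pics/w9.png");h=cv2.cvtColor(im,cv2.COLOR_BGR2HSV)
for r in range(185,216,5):
    s=np.where((h[r,300:345,1]<40)&(h[r,300:345,2]>200))[0]+300;print(r,"white",s.min() if len(s) else 0,s.max() if len(s) else 0)
for r in range(154,186,4):
    s=np.where((h[r,285:335,1]>100))[0]+285;print(r,"brass",s.min() if len(s) else 0,s.max() if len(s) else 0)
E
python3 k.py
```

```text
ptr 0.047 [ 0.5213 -0.0193  0.047 ] 1.295858602423848 1.2949526849655597 dir 1.300072101623904 0.10051630517257318
ptr 0.051 [ 0.5203 -0.019   0.051 ] 1.295791571593711 1.2949058437511092 dir 1.3000721016239059 0.10151580791149285
ptr 0.055 [ 0.5193 -0.0188  0.055 ] 1.2957258478368816 1.2948605171577852 dir 1.300072101623904 0.10251531109764213
mk [ 0.5065 -0.0233  0.045 ] 1.364837253216897 dir 1.3706066749789183 0.11386295564310447
185 white 0 0
190 white 314 321
195 white 314 321
200 white 314 321
205 white 314 321
210 white 314 321
215 white 318 321
154 brass 297 310
158 brass 297 311
162 brass 297 298
166 brass 298 298
170 brass 298 299
174 brass 298 312
178 brass 299 312
182 brass 300 309
```

Pointer 1.296, marker 1.365, so 0.070 rad to go. Both direction measures agree.

```bash
python3 -m crank '[[1,[-0.08,-0.26,0],[0,0,0.035]],[1,[-0.06,-0.27,0],[0,0,0.035]],[1,[0,0,0],[0,0,0]],[1,[0,0,0],[0,0,0]]]'
cat > m.py <<'E'
from h import *
import sys
np.set_printoptions(precision=4,suppress=True)
ang=lambda d:np.arctan2(-d[0],d[1])
c=viewer.camera("wrist");n=sys.argv[1];save(c,f"pics/{n}.png");im=cv2.cvtColor(c["frame"],cv2.COLOR_RGB2BGR);h=cv2.cvtColor(im,cv2.COLOR_BGR2HSV).astype(int)
pv=np.array([.618,-.0466,0])
P=lambda r,z,q:pv+[-r*np.sin(q),r*np.cos(q),z]
print("TCP",telemetry.get_obs()["position"])
def scan(lab,radii,z,fn):
    out=[]
    for r in radii:
        qs=np.arange(1.15,1.55,.002);v=np.array([fn(h[int(round(p[1])),int(round(p[0]))]) if 0<=p[0]<640 and 0<=p[1]<400 else False for p in (proj(P(r,z,q),c) for q in qs)])
        if v.any(): out.append((r,round(qs[v].min(),3),round(qs[v].max(),3),round(np.median(qs[v]),3)))
    print(lab,out)
scan("ptr",(.096,.098,.100),.051,lambda p:p[1]<40 and p[2]>200)
scan("brass",(.106,.109,.119,.122),.045,lambda p:p[1]>100 and 12<p[0]<28)
E
python3 m.py w10
```

```text
clock: 15.83
position: [0.5417, -0.0317, 0.0681]
ee_rot: [-0.444, 0.55, 0.444, 0.55]
ft_force: [-3.6, -0.9, 7.0]
grip_width: 0.241
TCP [ 0.5417 -0.0317  0.068 ]
ptr [(0.096, np.float64(1.342), np.float64(1.392), np.float64(1.367)), (0.098, np.float64(1.342), np.float64(1.39), np.float64(1.366)), (0.1, np.float64(1.342), np.float64(1.39), np.float64(1.366))]
brass [(0.106, np.float64(1.402), np.float64(1.406), np.float64(1.404)), (0.109, np.float64(1.402), np.float64(1.404), np.float64(1.403)), (0.119, np.float64(1.398), np.float64(1.406), np.float64(1.402)), (0.122, np.float64(1.396), np.float64(1.404), np.float64(1.4))]
```

```bash
python3 -m crank '[[0.7,[0,0,0],[0,0,0]],[0.4,[0,0,0],[0,0,0]],[0,[0,0,0],[0,0,0]],[0,[0,0,0],[0,0,0]],[0,[0,0,0],[0,0,0]],[0,[0,0,1],[0,0,0]],[0,[0,0,2],[0,0,0]],[0,[0,0,3],[0,0,0]],[0,[0,0,3],[0,0,0]],[0,[0,0,2],[0,0,0]],[0,[0,0,0],[0,0,0]],[0,[0,0,0],[0,0,0]]]' 20
sed -i 's/p\[1\]>100 and 12<p\[0\]<28/p[1]>60 and 8<p[0]<35/' m.py
python3 m.py w11; python3 b.py w12 plate_grip marker lever_knob wax thread iron_a; python3 - <<'E'
from h import *
for n in("scene","side"):
    c=viewer.camera(n)
    for t in("plate_grip","wax","thread","iron_a","marker"):
        for x in mark_of(t,c)[:1]:print(n,t,w(x["location"],c).round(4),round(x["conf"],2))
E
```

```text
clock: 16.88
position: [0.5423, -0.0317, 0.1795]
ee_rot: [-0.446, 0.548, 0.445, 0.55]
ft_force: [-0.8, 0.5, 0.4]
grip_width: 1.006
TCP [ 0.5415 -0.0317  0.1781]
ptr [(0.096, np.float64(1.336), np.float64(1.394), np.float64(1.365)), (0.098, np.float64(1.336), np.float64(1.394), np.float64(1.365)), (0.1, np.float64(1.336), np.float64(1.394), np.float64(1.365))]
brass [(0.106, np.float64(1.328), np.float64(1.41), np.float64(1.369)), (0.109, np.float64(1.33), np.float64(1.408), np.float64(1.369)), (0.119, np.float64(1.334), np.float64(1.404), np.float64(1.369)), (0.122, np.float64(1.334), np.float64(1.404), np.float64(1.369))]
16.9333 [ 0.5415 -0.0317  0.1781] [[0.0005185701776220797, -0.9786532979624234, 0.20551752594911016], [0.0003650258454923616, 0.2055177251413281, 0.9786533254472013], [-0.9999997989205314, -0.0004324812201345063, 0.0004638091107636577]]
  plate_grip [ 0.6053 -0.1326  0.0672] 0.62 [231.9 270. ]
  marker [ 0.5064 -0.0212  0.042 ] 0.54 [319.8 147.9]
  lever_knob [ 0.5423 -0.0335  0.0807] 0.7 [314.8 195.1]
  wax [ 0.4207 -0.1834 -0.0001] 0.83 [155.1  96.1]
  thread [ 0.421  -0.2667  0.0042] 0.75 [ 79.4 112.9]
scene plate_grip [ 0.6118 -0.1366  0.0641] 0.87
scene wax [ 4.245e-01 -1.864e-01 -2.000e-04] 0.75
scene thread [ 0.4224 -0.2615 -0.0005] 0.66
scene iron_a [ 7.279e-01 -2.598e-01  1.000e-04] 0.56
scene marker [ 0.5061 -0.0226  0.0421] 0.61
side plate_grip [ 0.6054 -0.1386  0.0685] 0.95
side wax [ 0.4289 -0.1868  0.0045] 0.6
side thread [ 0.419  -0.2666  0.0012] 0.65
side iron_a [ 0.7346 -0.2601  0.0027] 0.63
side marker [ 0.5046 -0.0249  0.0466] 0.55
```

The pointer is at 1.365 and the marker at 1.369. The plate grip reads z 0.064–0.0685 (expected 0.064), and the bystanders are where they started. Handing in.

```bash
python3 -c "
from workcell import manip;print(manip.hand_in())"
```

```text
the job is handed in; nothing more can be done
None
```

The die set is closed, the lock lever is in line with the brass marker, and the job is handed in. `manip.hand_in()` reports no verdict, so success isn't confirmed.

**Plate:** I picked it up by its grip and lowered it in small steps over both pins. It touched the bed with its underside at about 30.3 mm and the contact force rising gently. I saw it on both pins from above before swinging the lever. The last network readings put the grip within about 4 mm of home in plan, which is the networks' own accuracy. Their heights read 64–68.5 mm against 64 mm expected, slightly over the 66.5 mm limit in two of three views. I trusted the contact height more.

**Lever:** I turned it by the knob, then released it. After release the pointer measured 1.365 rad and the marker 1.369 rad, well within the 0.07 rad limit.

**Marker and bystanders:** The marker's measured angle matched the one from before the swing (about 1.361–1.370 rad). The wax, thread and iron read within about 8 mm of their first positions, close to the networks' noise. The gripper was open and about 11 cm above the knob when I handed in, at about 17 s on the clock.

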